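# Clamp an adapter plate on the flow bench

### The arm

A 6-joint arm with a two-finger parallel gripper is mounted at the origin on the work surface. World frame = base frame: x ahead of the robot, y to its left, z up, the work surface at z = 0. Lengths are in m, angles in rad, forces in N, time in s.
With the tool pointing down it reaches from about 0.325 to 0.775 m from the base axis. Payload 5.5 kg.
Tool frame: the origin (TCP) lies on the centre line of the jaws, within the pads' length; the fingertips stand 17 mm ahead of it and the grasp point (between the pads) lies 2 mm behind it; z points along the fingers, y is the line along which they close (so a half turn about z gives the same grasp; the last joint's range is limited). The gripper opens to 88 mm and grips with 3 to 60 N. Pads are 20 mm wide; open, the fingers measure 115 mm over their backs; the gripper's body (75 mm by 178 mm) begins 61 mm behind the grasp point.
Start: joints at [1.15, 0.091, 1.231, -0, 1.82, -0.057], TCP at [0.214, 0.561, 0.24] pointing down, gripper open.
Joint ranges: [-2.87, 2.87], [-0.86, 2.18], [0.17, 2.46], [-1.51, 4.65], [0.06, 2.69], [-2.65, 2.65]. Speed limits (rad/s): [2.57, 2.57, 3.01, 3.14, 3.14, 3.14].

### API

Orientations are given as a unit quaternion [w, x, y, z].
In Python, from cell import sense, imaging, job gives the robot as it stands. The module is installed in compiled form; this text tells all that it offers.
- The arm moves only by the tool step_arm, never from a script. Its argument "motion" is a list of rows, each an object with "offset": the shift along the world's x, y, z in units of 40 mm (1.0 is 40 mm), a list of three; "delta_rot": the turn, a rotation vector about the world's x, y, z in units of 6 degrees (1.0 is 6 degrees), a list of three; "claw": the finger opening in mm, from 0 to 87.8. In form: [{"offset": [dx, dy, dz], "delta_rot": [wx, wy, wz], "claw": claw}, ...]. A call has 1 to 12 rows; each row is the pose to reach, as a shift and turn from the pose commanded when the call began; what a row does not reach only later rows make up. A row lasts 1/12 s, in which the tool goes at most 41.7 mm and 7.16 degrees, less where a joint would pass 70% of its speed; a pose out of reach is approached as far as the arm can. A call with a gripper value outside its range is refused whole. The fingers move at their own pace and stop on an object; the grip force is fixed at half the most. Time passes only in rows, so rows that repeat a pose let the fingers close. It gives the time, the measured TCP pose, the force, the opening and the grip force at its end, in the units of the state.
- sense(): the state, without advancing time (a new reading comes with each control period).
- imaging.read_camera(name): name is "scene" or "top"; returns the picture (480x640x3 uint8, blue, green, red); there is no depth.
- imaging.camera_info(name): a dict with "camera_matrix" (3x3 intrinsics, pixels), "eye" and "orientation" of the camera in the world. Camera axes: x right, y up, looking along -z (the intrinsics and any distortion apply to the point x, -y, -z); pixel columns grow to the right and rows downward; lengths in m; the calibration is good to about 2 mm. A picture is of the moment at which its call begins. camera_info takes no time and is no camera call.
- job.job_done(): hands the job in; it is judged then, once.
The state is a dict: "time_s": time; "q": joint angles; "qd": joint speeds; "effort": joint torques, N m; "ee_pos": TCP position; "orientation": TCP orientation; "wrist_force": force on the tool from outside, world axes, zero at the start; "moment": the same for the moment, N m; "width": finger opening in m; "finger_force": force on a finger pad.
Only numpy, scipy, OpenCV 4.12 (cv2) and the standard library are available. Lean on these libraries where they do the work, as an engineer would, in place of code of your own. Each camera call takes 0.05 s, during which the arm holds its last target. There are 200 camera calls.

### The job

Slide the loose aluminium adapter plate along its guides until it is fully home against the clamp's column, then turn the clamp's black knob down (clockwise) until the foot holds the plate with about 15 N. Never press the plate with more than 25 N, leave the things lying around the fixture alone, and let go of everything at the end.

Things in the scene. Friction and masses are not known exactly. Their poses are not given: they have to be found in the camera images.
- fixture: Fixed clamping fixture of aluminium and dark steel; its position and yaw vary. Origin on the table top, straight below the clamp screw's vertical axis; z up; +y is the direction in which the plate slides home. Base 130 mm (x) by 275 mm (y from -195 to +80 mm), 14 mm thick.
- guide_entry (a point): Middle of the guides' entry (fixture y = -190 mm), at the height of the rails' tops, 34 mm. The rails stand at fixture x = +-41.5 to +-57.5 mm and run to y = +35 mm; between them lies a rubber bed whose top is at z = 20 to 24 mm (it differs from start to start).
- stop (a point): Centre line of the face of the steel column that stops the plate, at fixture y = 35 mm, z = 30 mm. The column is 60 mm wide (x), y = 35 to 75 mm, 95 mm high.
- boss_top (a point): Top of the clamp arm's boss, on the screw's axis, 98 mm above the table. The dark steel arm (40 mm wide in x, fixture y = -20 to +55 mm, z = 70 to 98 mm) reaches from the column over the bed and carries the screw.
- plate: Loose adapter plate, 0.35 to 0.65 kg, 77 x 155 (y) x 14 mm, on the bed between the rails (3 mm play each side), with an upright pipe stub. Origin on the underside, 35 mm from the leading (+y) edge: when fully home it lies on the screw's axis (x, y of the fixture's origin), axes parallel to the fixture's. It starts 45 to 75 mm short of home (towards fixture -y). Sliding takes 2 to 8 N.
- pipe_top (a point): On the axis of the open steel pipe stub of the plate, at the height of its rim. Outer radius 24 mm, 32 mm high above the plate's top; its axis is at y = -90 mm in the plate's frame; its rim is 46 mm above the plate's underside.
- knob_top (a point): Centre of the top of the black round ribbed knob (radius 20 mm, 32 mm high), on the screw's vertical axis, 154 to 159 mm above the table at the start. Clockwise seen from above lowers knob, stem and foot together by 30 mm a turn (4.77 mm a radian); anticlockwise raises them; a grasp must follow this travel. It stays where it is left.
- stem: The clamp screw's steel stem, radius 7 mm, hanging from the knob through the arm; origin at the centre of the knob's underside. Thread friction is about 0.15 N m against any motion, and each newton of foot pressure adds about 0.0048 N m that drives the knob anticlockwise: watch for the change of moment on the hand against that of free turning, as the friction may flip when the hand stops.
- foot_axis (a point): A point on the screw's axis, fixed on the stem 70 mm below the knob's underside. The steel foot disc (radius 13 mm) is screwed to the stem near it, at a height that differs from start to start: its underside is 78 to 83 mm below the knob's underside. It is sprung: past first touch each mm of screw travel adds about 7 to 8 N (15 N after about 0.45 rad, over 25 N after 0.7 rad). First touch takes 0.3 to 3.1 rad.
- poppet: Bystander: steel engine valve standing on its head (radius 17 mm), 95 mm tall, origin under its centre.
- driver: Bystander: screwdriver lying on the table, 170 mm long.
- nut_dish: Bystander: small steel dish, rim radius 35 mm, 30 mm high, origin under its centre.
There are look-alikes about, which are no part of the job. Of the things like the plate, leave any that is orange or turquoise; of the rest the smaller one is meant.

How it is judged:
By the outcome, as a careful person would: the job done as asked, in the order asked, and still so for the second after the job is handed in, with the robot touching nothing.
It also fails if it takes over 70 s, if anything falls off the work surface, if the arm or the gripper's body presses on something with over 40 N, if the wrist force passes 120 N, or if a joint passes its speed limit or range.

## Working session

There is one attempt and no reset: what is moved stays moved. The work goes in short steps, Python scripts to look and compute and a tool call to move; the robot and the scene stay as the last step left them, time stands still between calls to the robot, and variables do not carry over. Pictures are saved under pics/ and viewed, at most 10 in all, crops included, and the job is handed in when it is done.

Besides the shell and the picture viewer there is one more tool, called after "Call:" as name([rows], argument=value, ...), one row to a line, values as JSON. step_arm: Moves the arm, as the interface text tells. Its arguments: {"type":"object","properties":{"motion":{"type":"array"}},"required":["motion"]}

```bash
mkdir -p pics; python3 - <<'E'
from cell import sense, imaging, job
import cv2
for n in("scene","top"):
    cv2.imwrite(f"pics/{n}0.png",imaging.read_camera(n)); i=imaging.camera_info(n); print(n,i)
print(sense())
E
```

```text
scene {'camera_matrix': array([[445.45735031,   0.        , 317.11270763],
       [  0.        , 445.45735031, 238.31884248],
       [  0.        ,   0.        ,   1.        ]]), 'eye': array([1.13628364, 0.62524872, 0.60604614]), 'orientation': array([0.30898735, 0.17057035, 0.45588896, 0.8170666 ])}
top {'camera_matrix': array([[456.04777119,   0.        , 320.72427237],
       [  0.        , 456.04777119, 237.6626545 ],
       [  0.        ,   0.        ,   1.        ]]), 'eye': array([0.57574205, 0.03885966, 0.96776108]), 'orientation': array([ 0.71378775,  0.01455832, -0.01009065, -0.70013804])}
{'time_s': 0.1, 'q': array([ 1.15030802e+00,  9.18218303e-02,  1.23176361e+00, -8.90480838e-06,
        1.81977446e+00, -5.67136241e-02]), 'qd': array([ 2.77122143e-04, -6.86169967e-05, -2.88184312e-03,  7.43210923e-04,
       -1.01766456e-03, -1.22921310e-04]), 'effort': array([ 1.51744251e-03, -4.47859132e+01, -4.07568848e+01,  7.00221467e-02,
        2.85282440e-02, -9.35789149e-05]), 'ee_pos': array([0.21340228, 0.56052514, 0.23859805]), 'orientation': array([-2.04643843e-04,  1.80887109e-01,  9.83503469e-01, -8.59606085e-04]), 'wrist_force': array([ 0.67998633, -0.20653214,  1.1586967 ]), 'moment': array([ 0.01721661, -0.01649987, -0.01104474]), 'finger_force': 0.0, 'width': 0.08769414973786423}
```

View pics/scene0.png

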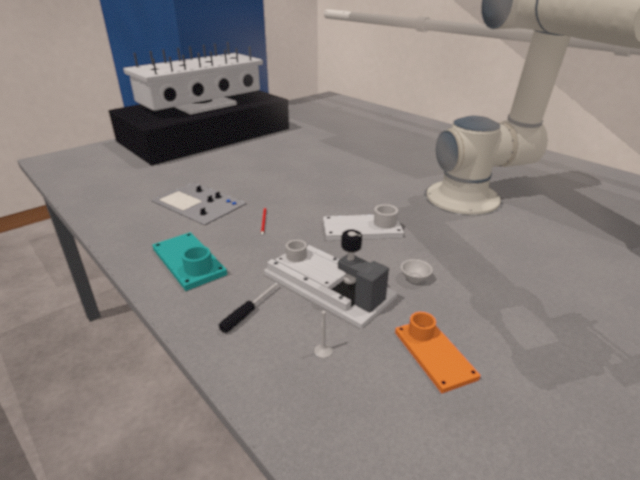

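View pics/top0.png

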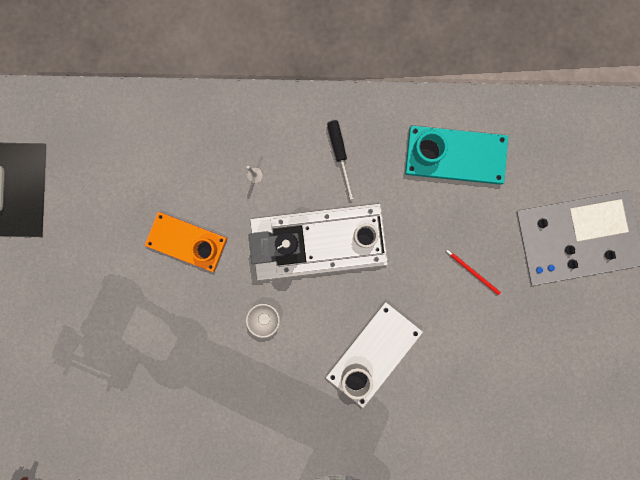

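The pipe plates are white in the fixture (top px 340,240), larger white loose (373,355), orange (186,242) and turquoise (458,155). The smaller non-coloured one, in the fixture, fits; its column lies to the left in the top view. I'll confirm it in an enlarged crop of both views.

```bash
python3 - <<'E'
import cv2,numpy as np
t=cv2.imread("pics/top0.png")[195:290,240:400]; s=cv2.imread("pics/scene0.png")[222:322,258:418]
a=cv2.resize(t,None,fx=5,fy=3.1579*1.0,interpolation=3) if 0 else cv2.resize(t,(480,285),interpolation=2)
b=cv2.resize(s,(480,300),interpolation=2)
cv2.imwrite("pics/crop0.png",np.vstack([a,b]))
E
cat > h.py <<'E'
import numpy as np, cv2
from scipy.spatial.transform import Rotation as R
from cell import sense, imaging, job
def cam(n):
    i=imaging.camera_info(n); w,x,y,z=i["orientation"]
    return i["camera_matrix"],np.array(i["eye"]),R.from_quat([x,y,z,w]).as_matrix()@np.diag([1,-1,-1])
def ray(n,p):
    K,e,M=cam(n); d=M@np.linalg.inv(K)@np.array([p[0],p[1],1.]); return e,d/np.linalg.norm(d)
def plane(n,p,z):
    e,d=ray(n,p); return e+d*(z-e[2])/d[2]
def two(p,q):
    e,d=ray("top",p); f,g=ray("scene",q)
    s=np.linalg.lstsq(np.c_[d,-g],f-e,rcond=None)[0]
    a,b=e+d*s[0],f+g*s[1]; return (a+b)/2,np.linalg.norm(a-b)
def proj(n,P):
    K,e,M=cam(n); c=K@(M.T@(np.array(P)-e)); return c[:2]/c[2]
E
```

```text
(no output)
```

View pics/crop0.png

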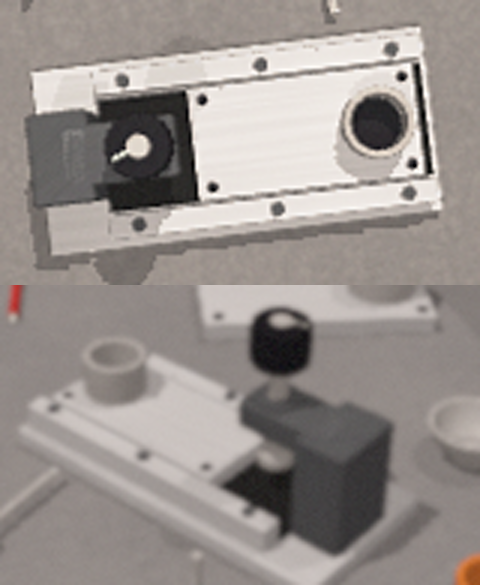

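The crop shows the white ribbed plate between the rails, with knob top at top px ≈(286.3,243.7) / scene ≈(352,233.5) and pipe rim at top px ≈(365.7,235.7) / scene ≈(296.3,244.3). Base corners also clear. It is the small plate.

```bash
python3 - <<'E'
from h import *
np.set_printoptions(precision=4,suppress=True)
print("knob",two((286.3,243.7),(352.2,233.6)))
print("pipe",two((365.7,235.7),(296.3,244.3)))
c=np.array([[33,72],[420,28],[440,213],[52,254]])/3+[240,195]
C=np.array([plane("top",p,.014) for p in c]); print(C)
for i in range(4): print(np.linalg.norm(C[i]-C[i-1]))
y=(C[0]+C[3]-C[1]-C[2])[:2]; y/=np.linalg.norm(y); x=np.array([y[1],-y[0]])
print("ydir",y,np.degrees(np.arctan2(-y[0],y[1])))
o=C[:,:2].mean(0)+y*.0575; print("origin from base",o)
P=two((365.7,235.7),(296.3,244.3))[0]
print("pipe in fixture",(P[:2]-o)@x,(P[:2]-o)@y)
k=two((286.3,243.7),(352.2,233.6))[0]
print("pipe rel knob",(P[:2]-k[:2])@x,(P[:2]-k[:2])@y)
E
```

```text
knob (array([0.5913, 0.1064, 0.153 ]), np.float64(0.002223851512916178))
pipe (array([ 0.6126, -0.0439,  0.0655]), np.float64(0.0003130418276453996))
[[ 0.6453  0.1922  0.014 ]
 [ 0.6812 -0.0777  0.014 ]
 [ 0.5524 -0.0935  0.014 ]
 [ 0.5187  0.1758  0.014 ]]
0.1276787401319658
0.27225842026587016
0.12975910001190452
0.27142778210146606
ydir [-0.1282  0.9917] 7.365294100994016
origin from base [0.592  0.1062]
pipe in fixture 0.0011677324394046814 -0.15157953224124732
pipe rel knob 0.0018413030407365932 -0.15182039048077342
```

Call:
step_arm([
  {"offset": [10.1, -16.4, 0], "delta_rot": [0, 0, -10.3], "claw": 24},
  {"offset": [10.1, -16.4, 0], "delta_rot": [0, 0, -10.3], "claw": 24},
  {"offset": [10.1, -16.4, 0], "delta_rot": [0, 0, -10.3], "claw": 24},
  {"offset": [10.1, -16.4, 0], "delta_rot": [0, 0, -10.3], "claw": 24},
  {"offset": [10.1, -16.4, 0], "delta_rot": [0, 0, -10.3], "claw": 24},
  {"offset": [10.1, -16.4, 0], "delta_rot": [0, 0, -10.3], "claw": 24},
  {"offset": [10.1, -16.4, 0], "delta_rot": [0, 0, -10.3], "claw": 24},
  {"offset": [10.1, -16.4, 0], "delta_rot": [0, 0, -10.3], "claw": 24},
  {"offset": [10.1, -16.4, 0], "delta_rot": [0, 0, -10.3], "claw": 24},
  {"offset": [10.1, -16.4, 0], "delta_rot": [0, 0, -10.3], "claw": 24},
  {"offset": [10.1, -16.4, 0], "delta_rot": [0, 0, -10.3], "claw": 24},
  {"offset": [10.1, -16.4, 0], "delta_rot": [0, 0, -10.3], "claw": 24},
])

```text
time_s: 1.1
ee_pos: [0.4762, 0.133, 0.2394]
orientation: [-0.0, 0.66, 0.751, -0.0]
wrist_force: [-0.5, 1.5, -0.1]
width: 0.0242
finger_force: 0.0
```

Call:
step_arm([
  {"offset": [3.55, -5.8, 0], "delta_rot": [0, 0, 0], "claw": 24},
  {"offset": [3.55, -5.8, 0], "delta_rot": [0, 0, 0], "claw": 24},
  {"offset": [3.55, -5.8, 0], "delta_rot": [0, 0, 0], "claw": 24},
  {"offset": [3.55, -5.8, 0], "delta_rot": [0, 0, 0], "claw": 24},
  {"offset": [3.55, -5.8, 0], "delta_rot": [0, 0, 0], "claw": 24},
  {"offset": [3.55, -5.8, 0], "delta_rot": [0, 0, 0], "claw": 24},
  {"offset": [3.55, -5.8, 0], "delta_rot": [0, 0, 0], "claw": 24},
  {"offset": [3.55, -5.8, -3], "delta_rot": [0, 0, 0], "claw": 24},
  {"offset": [3.55, -5.8, -3], "delta_rot": [0, 0, 0], "claw": 24},
  {"offset": [3.55, -5.8, -3], "delta_rot": [0, 0, 0], "claw": 24},
  {"offset": [3.55, -5.8, -3], "delta_rot": [0, 0, 0], "claw": 24},
  {"offset": [3.55, -5.8, -3], "delta_rot": [0, 0, 0], "claw": 24},
])

```text
time_s: 2.1
ee_pos: [0.616, -0.0967, 0.1169]
orientation: [-0.003, 0.66, 0.751, -0.002]
wrist_force: [-0.2, -0.0, 1.1]
width: 0.024
finger_force: 0.0
```

```bash
python3 - <<'E'
from h import *
s=sense();print(s['ee_pos'],s['q'],s['wrist_force'],s['moment'])
t=imaging.read_camera("top");u=imaging.read_camera("scene")
a=cv2.resize(t[180:300,240:400],(480,360),interpolation=2); b=cv2.resize(u[192:322,240:400],(480,390)[:2],interpolation=2)
cv2.imwrite("pics/c1.png",np.hstack([cv2.resize(a,(400,300)),cv2.resize(b,(400,325))[:300]]))
E
```

```text
[ 0.6160304  -0.09668688  0.11692283] [-2.10233303e-01  1.69735155e-01  1.36230186e+00  4.24183287e-07
  1.61596849e+00 -3.38521254e-01] [-0.20980274 -0.02817301  1.12211568] [-0.07545393  0.03482801 -0.00382897]
```

View pics/c1.png

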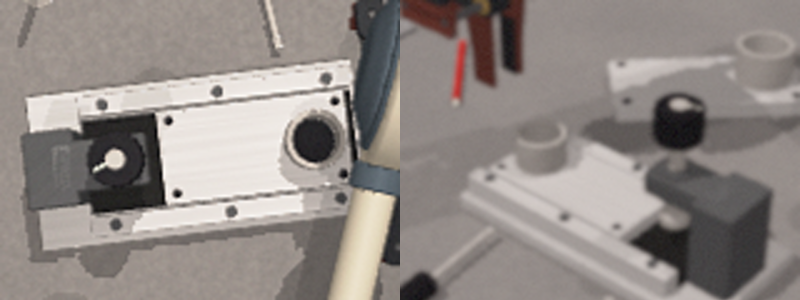

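Fingers are well behind the pipe (pipe at crop px 313,138), clear of everything. Lower and push.

Call:
step_arm([
  {"offset": [0, 0, -0.7], "delta_rot": [0, 0, 0], "claw": 24},
  {"offset": [0, 0, -1.32], "delta_rot": [0, 0, 0], "claw": 24},
  {"offset": [0, 0, -1.32], "delta_rot": [0, 0, 0], "claw": 24},
  {"offset": [-0.03, 0.2, -1.32], "delta_rot": [0, 0, 0], "claw": 24},
  {"offset": [-0.05, 0.4, -1.32], "delta_rot": [0, 0, 0], "claw": 24},
  {"offset": [-0.08, 0.6, -1.32], "delta_rot": [0, 0, 0], "claw": 24},
  {"offset": [-0.1, 0.75, -1.32], "delta_rot": [0, 0, 0], "claw": 24},
  {"offset": [-0.115, 0.9, -1.32], "delta_rot": [0, 0, 0], "claw": 24},
  {"offset": [-0.13, 1.0, -1.32], "delta_rot": [0, 0, 0], "claw": 24},
  {"offset": [-0.14, 1.1, -1.32], "delta_rot": [0, 0, 0], "claw": 24},
  {"offset": [-0.155, 1.2, -1.32], "delta_rot": [0, 0, 0], "claw": 24},
  {"offset": [-0.155, 1.2, -1.32], "delta_rot": [0, 0, 0], "claw": 24},
])

```text
time_s: 3.2
ee_pos: [0.6131, -0.049, 0.0698]
orientation: [0.003, 0.66, 0.751, 0.001]
wrist_force: [2.0, -4.3, 3.7]
width: 0.024
finger_force: 2.2
```

Call:
step_arm([
  {"offset": [-0.015, 0.1, 0], "delta_rot": [0, 0, 0], "claw": 24},
  {"offset": [-0.025, 0.2, 0], "delta_rot": [0, 0, 0], "claw": 24},
  {"offset": [-0.04, 0.3, 0], "delta_rot": [0, 0, 0], "claw": 24},
  {"offset": [-0.05, 0.4, 0], "delta_rot": [0, 0, 0], "claw": 24},
  {"offset": [-0.065, 0.5, 0], "delta_rot": [0, 0, 0], "claw": 24},
  {"offset": [-0.08, 0.6, 0], "delta_rot": [0, 0, 0], "claw": 24},
  {"offset": [-0.08, 0.65, 0], "delta_rot": [0, 0, 0], "claw": 24},
  {"offset": [-0.08, 0.65, 0], "delta_rot": [0, 0, 0], "claw": 24},
])

```text
time_s: 3.87
ee_pos: [0.6095, -0.0235, 0.0692]
orientation: [0.002, 0.66, 0.751, 0.001]
wrist_force: [2.6, -4.6, 4.3]
width: 0.024
finger_force: 2.9
```

```bash
python3 - <<'E'
from h import *
s=sense();print(s['ee_pos'],s['wrist_force'],s['moment'])
t=imaging.read_camera("top");u=imaging.read_camera("scene")
cv2.imwrite("pics/c2.png",np.hstack([cv2.resize(t[190:290,240:373],(400,300),interpolation=2),cv2.resize(u[222:322,270:403],(400,300),interpolation=2)]))
E
```

```text
[ 0.60952839 -0.02351471  0.06922786] [ 2.64104194 -4.59042091  4.31044073] [-0.8425383 -0.3203983 -0.0841959]
```

View pics/c2.png

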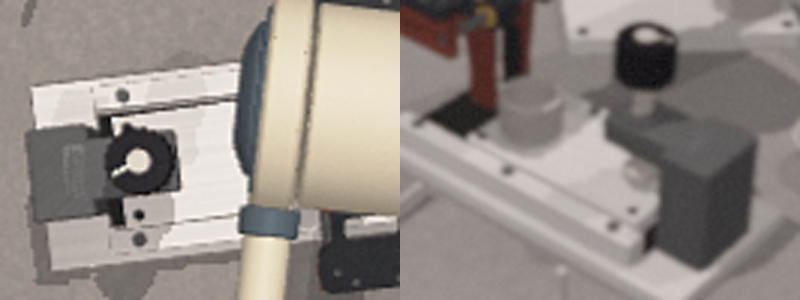

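Plate's leading edge is about 8–10 mm short of the column (gap at crop px ~650,240). Creep on.

Call:
step_arm([
  {"offset": [-0.01, 0.05, 0], "delta_rot": [0, 0, 0], "claw": 24},
  {"offset": [-0.015, 0.1, 0], "delta_rot": [0, 0, 0], "claw": 24},
  {"offset": [-0.02, 0.15, 0], "delta_rot": [0, 0, 0], "claw": 24},
  {"offset": [-0.02, 0.15, 0], "delta_rot": [0, 0, 0], "claw": 24},
])

```text
time_s: 4.3
ee_pos: [0.6086, -0.0176, 0.069]
orientation: [0.002, 0.66, 0.751, 0.001]
wrist_force: [2.0, -4.5, 3.9]
width: 0.0242
finger_force: 2.8
```

Call:
step_arm([
  {"offset": [-0.005, 0.025, 0], "delta_rot": [0, 0, 0], "claw": 24},
  {"offset": [-0.006, 0.05, 0], "delta_rot": [0, 0, 0], "claw": 24},
  {"offset": [-0.006, 0.05, 0], "delta_rot": [0, 0, 0], "claw": 24},
])

```text
time_s: 4.55
ee_pos: [0.6083, -0.0158, 0.0689]
orientation: [0.002, 0.66, 0.751, 0.0]
wrist_force: [0.9, -5.1, 4.6]
width: 0.0241
finger_force: 3.0
```

Call:
step_arm([
  {"offset": [-0.003, 0.025, 0], "delta_rot": [0, 0, 0], "claw": 24},
  {"offset": [-0.006, 0.05, 0], "delta_rot": [0, 0, 0], "claw": 24},
  {"offset": [-0.006, 0.05, 0], "delta_rot": [0, 0, 0], "claw": 24},
])

```text
time_s: 4.8
ee_pos: [0.6081, -0.0138, 0.0689]
orientation: [0.002, 0.66, 0.751, 0.0]
wrist_force: [2.1, -5.1, 5.9]
width: 0.0241
finger_force: 3.1
```

Call:
step_arm([
  {"offset": [-0.003, 0.025, 0], "delta_rot": [0, 0, 0], "claw": 24},
  {"offset": [-0.005, 0.04, 0], "delta_rot": [0, 0, 0], "claw": 24},
  {"offset": [-0.005, 0.04, 0], "delta_rot": [0, 0, 0], "claw": 24},
])

```text
time_s: 5.05
ee_pos: [0.6079, -0.0129, 0.069]
orientation: [0.003, 0.661, 0.751, 0.0]
wrist_force: [1.9, -7.2, 4.6]
width: 0.0239
finger_force: 4.0
```

Call:
step_arm([
  {"offset": [-0.003, 0.02, 0], "delta_rot": [0, 0, 0], "claw": 24},
  {"offset": [-0.003, 0.025, 0], "delta_rot": [0, 0, 0], "claw": 24},
  {"offset": [-0.003, 0.025, 0], "delta_rot": [0, 0, 0], "claw": 24},
])

```text
time_s: 5.3
ee_pos: [0.6079, -0.0128, 0.069]
orientation: [0.003, 0.661, 0.75, -0.0]
wrist_force: [2.5, -10.0, 4.3]
width: 0.024
finger_force: 5.1
```

Home: the motion stopped where geometry predicts (tool fixture y ≈ −120 mm) while force rose. A touch more, then back off, rise and go over the knob with the wrist wound up.

Call:
step_arm([
  {"offset": [-0.003, 0.02, 0], "delta_rot": [0, 0, 0], "claw": 24},
  {"offset": [-0.003, 0.02, 0], "delta_rot": [0, 0, 0], "claw": 24},
  {"offset": [0.02, -0.15, 0], "delta_rot": [0, 0, 0], "claw": 24},
  {"offset": [0.04, -0.3, 0], "delta_rot": [0, 0, 0], "claw": 24},
  {"offset": [0.04, -0.3, 0.2], "delta_rot": [0, 0, 0], "claw": 24},
  {"offset": [0.04, -0.3, 4.3], "delta_rot": [0, 0, 0], "claw": 24},
  {"offset": [0.04, -0.3, 4.3], "delta_rot": [0, 0, 0], "claw": 24},
  {"offset": [0.04, -0.3, 4.3], "delta_rot": [0, 0, 0], "claw": 24},
  {"offset": [0.04, -0.3, 4.3], "delta_rot": [0, 0, 0], "claw": 24},
  {"offset": [0.04, -0.3, 4.3], "delta_rot": [0, 0, 0], "claw": 24},
  {"offset": [0.04, -0.3, 4.3], "delta_rot": [0, 0, 2], "claw": 60},
])

```text
time_s: 6.22
ee_pos: [0.6093, -0.0217, 0.2436]
orientation: [0.003, 0.612, 0.791, 0.002]
wrist_force: [0.2, -0.2, -0.8]
width: 0.0278
finger_force: 0.0
```

Call:
step_arm([
  {"offset": [-0.45, 3.3, 0], "delta_rot": [0, 0, 19.5], "claw": 70},
  {"offset": [-0.45, 3.3, 0], "delta_rot": [0, 0, 19.5], "claw": 70},
  {"offset": [-0.45, 3.3, 0], "delta_rot": [0, 0, 19.5], "claw": 70},
  {"offset": [-0.45, 3.3, 0], "delta_rot": [0, 0, 19.5], "claw": 70},
  {"offset": [-0.45, 3.3, 0], "delta_rot": [0, 0, 19.5], "claw": 70},
  {"offset": [-0.45, 3.3, 0], "delta_rot": [0, 0, 19.5], "claw": 70},
  {"offset": [-0.45, 3.3, 0], "delta_rot": [0, 0, 19.5], "claw": 70},
  {"offset": [-0.45, 3.3, 0], "delta_rot": [0, 0, 19.5], "claw": 70},
  {"offset": [-0.45, 3.3, 0], "delta_rot": [0, 0, 19.5], "claw": 70},
  {"offset": [-0.45, 3.3, 0], "delta_rot": [0, 0, 19.5], "claw": 70},
  {"offset": [-0.45, 3.3, 0], "delta_rot": [0, 0, 19.5], "claw": 70},
  {"offset": [-0.45, 3.3, 0], "delta_rot": [0, 0, 19.5], "claw": 70},
])

```text
time_s: 7.22
ee_pos: [0.5898, 0.1103, 0.2388]
orientation: [-0.0, -0.095, 0.996, 0.0]
wrist_force: [0.5, -0.3, 0.2]
width: 0.0698
finger_force: 0.0
```

```bash
python3 - <<'E'
from h import *
s=sense();print(s['ee_pos'],s['q'],s['wrist_force'],s['moment'])
t=imaging.read_camera("top");u=imaging.read_camera("scene")
cv2.imwrite("pics/s3.png",u)
cv2.imwrite("pics/c3.png",np.hstack([cv2.resize(t[190:290,240:373],(300,225),interpolation=2),cv2.resize(u[222:297,290:390],(500,375),interpolation=2)[:225]]) if 0 else cv2.resize(u[212:312,270:403],(798,600),interpolation=2))
E
```

```text
[0.58984736 0.11032332 0.23877712] [ 1.27706309e-01  9.18258475e-02  1.23144208e+00  9.38311128e-04
  1.81919805e+00 -1.63253565e+00] [ 0.51284315 -0.27944443  0.1713967 ] [ 0.07280446 -0.01442399  0.01739637]
```

View pics/c3.png

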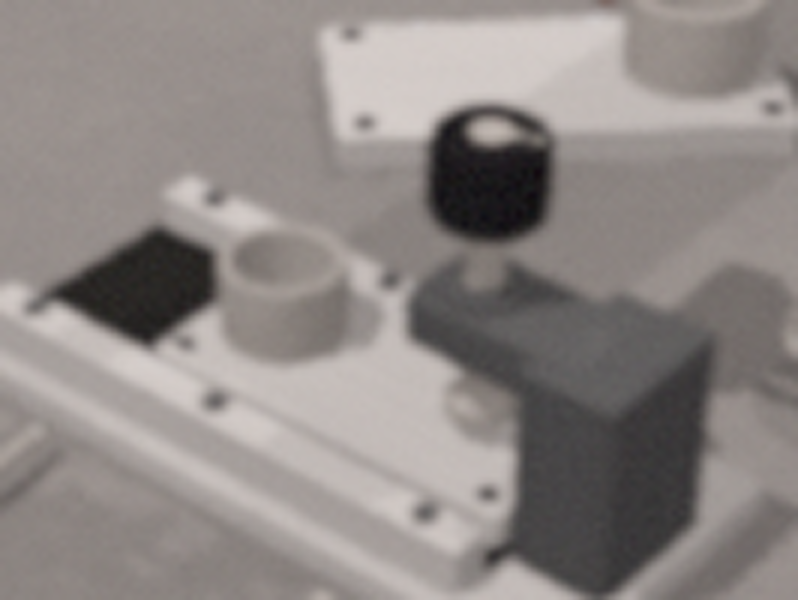

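Plate is now flush against the column (crop px ~500,550), foot hangs above the plate; knob top at crop (492,130). Check pipe position numerically and grasp the knob.

Call:
step_arm([
  {"offset": [0.04, -0.1, 0], "delta_rot": [0, 0, 5.7], "claw": 70},
  {"offset": [0.04, -0.1, 0], "delta_rot": [0, 0, 5.7], "claw": 70},
  {"offset": [0.04, -0.1, 0], "delta_rot": [0, 0, 5.7], "claw": 70},
  {"offset": [0.04, -0.1, 0], "delta_rot": [0, 0, 5.7], "claw": 70},
  {"offset": [0.04, -0.1, 0], "delta_rot": [0, 0, 5.7], "claw": 70},
  {"offset": [0.04, -0.1, 0], "delta_rot": [0, 0, 5.7], "claw": 70},
  {"offset": [0.04, -0.1, -0.8], "delta_rot": [0, 0, 5.7], "claw": 70},
  {"offset": [0.04, -0.1, -1.5], "delta_rot": [0, 0, 5.7], "claw": 70},
  {"offset": [0.04, -0.1, -2.0], "delta_rot": [0, 0, 5.7], "claw": 70},
  {"offset": [0.04, -0.1, -2.3], "delta_rot": [0, 0, 5.7], "claw": 70},
  {"offset": [0.04, -0.1, -2.5], "delta_rot": [0, 0, 5.7], "claw": 70},
  {"offset": [0.04, -0.1, -2.5], "delta_rot": [0, 0, 5.7], "claw": 70},
])

```text
time_s: 8.32
ee_pos: [0.5912, 0.1056, 0.1372]
orientation: [-0.001, -0.379, 0.925, 0.0]
wrist_force: [-0.2, 0.7, -0.9]
width: 0.0699
finger_force: 0.0
```

```bash
python3 - <<'E'
from h import *
s=sense();print(s['ee_pos'],s['q'],s['wrist_force'],s['moment'])
y=np.array([-.1282,.9917]);x=np.array([y[1],-y[0]]);o=np.array([.5915,.1063])
P=plane("scene",(270+282/6,212+263/6),.0665)[:2]-o;print("pipe",P@x,P@y)
u=imaging.read_camera("scene")
cv2.imwrite("pics/c4.png",cv2.resize(u[182:302,290:450],(800,600),interpolation=2))
E
```

```text
[0.59122738 0.10564828 0.13722127] [ 1.20106741e-01  9.86071591e-02  1.40365456e+00  1.42929195e-04
  1.64197736e+00 -2.22774777e+00] [-0.20153747  0.6892315  -0.87489237] [ 0.0255153   0.03368072 -0.02457695]
pipe 0.007027106584520576 -0.08457453568825289
```

View pics/c4.png

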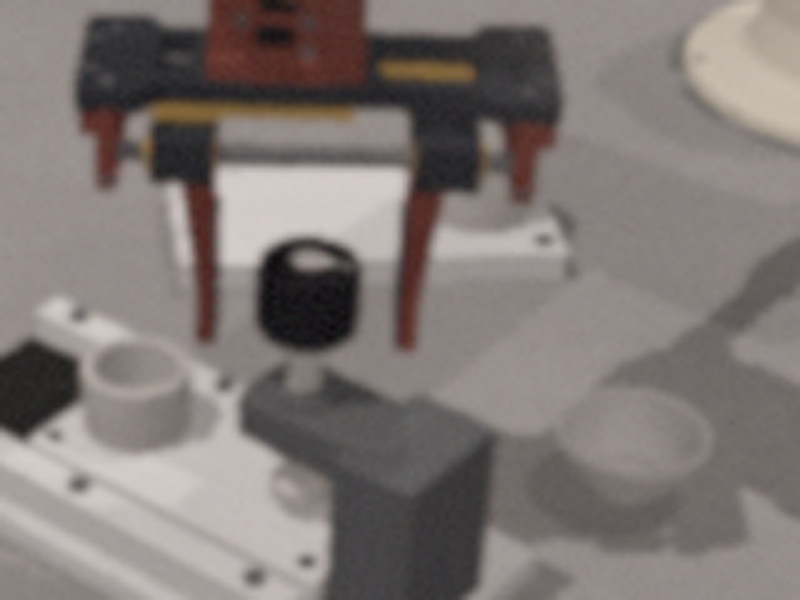

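Fingers straddle the knob evenly (crop px 205 and 408 around 309). Close.

Call:
step_arm([
  {"offset": [0, 0, 0], "delta_rot": [0, 0, 0], "claw": 30},
  {"offset": [0, 0, 0], "delta_rot": [0, 0, 0], "claw": 30},
  {"offset": [0, 0, 0], "delta_rot": [0, 0, 0], "claw": 30},
  {"offset": [0, 0, 0], "delta_rot": [0, 0, 0], "claw": 30},
  {"offset": [0, 0, 0], "delta_rot": [0, 0, 0], "claw": 30},
  {"offset": [0, 0, 0], "delta_rot": [0, 0, 0], "claw": 30},
])

```text
time_s: 8.87
ee_pos: [0.5915, 0.1064, 0.1396]
orientation: [0.0, -0.38, 0.925, 0.001]
wrist_force: [-4.3, 1.9, 3.2]
width: 0.0396
finger_force: 30.0
```

```bash
cat > st.py <<'E'
from h import *
s=sense();w,x,y,z=s['orientation'];T=R.from_quat([x,y,z,w]).as_matrix()
print(s['time_s'],s['ee_pos'].round(4),"yaw",round(np.arctan2(T[1,1],T[0,1]),4),"F",s['wrist_force'].round(2),"M",s['moment'].round(3),s['width'].__round__(4),s['finger_force'],"q6",s['q'][5].round(3))
E
python3 st.py
```

```text
8.8667 [0.5915 0.1064 0.1396] yaw 2.3508 F [-4.25  1.88  3.25] M [0.488 0.612 0.022] 0.0396 30.000704526901245 q6 -2.23
```

Call:
step_arm([
  {"offset": [0, 0, -0.003], "delta_rot": [0, 0, -0.25], "claw": 30},
  {"offset": [0, 0, -0.0063], "delta_rot": [0, 0, -0.5], "claw": 30},
  {"offset": [0, 0, -0.0094], "delta_rot": [0, 0, -0.75], "claw": 30},
  {"offset": [0, 0, -0.0125], "delta_rot": [0, 0, -1.0], "claw": 30},
])

```text
time_s: 9.2
ee_pos: [0.5914, 0.1065, 0.1391]
orientation: [-0.0, -0.331, 0.944, 0.001]
wrist_force: [-4.2, 2.9, 3.8]
width: 0.0394
finger_force: 30.0
```

```bash
python3 st.py
```

```text
9.2 [0.5914 0.1065 0.1391] yaw 2.2453 F [-4.16  2.89  3.8 ] M [0.612 0.714 0.145] 0.0394 29.999991953372955 q6 -2.124
```

Call:
step_arm([
  {"offset": [0, 0, -0.003], "delta_rot": [0, 0, -0.25], "claw": 30},
  {"offset": [0, 0, -0.0063], "delta_rot": [0, 0, -0.5], "claw": 30},
  {"offset": [0, 0, -0.0094], "delta_rot": [0, 0, -0.75], "claw": 30},
  {"offset": [0, 0, -0.0125], "delta_rot": [0, 0, -1.0], "claw": 30},
])

```text
time_s: 9.53
ee_pos: [0.5913, 0.1066, 0.1386]
orientation: [-0.0, -0.281, 0.96, 0.001]
wrist_force: [-4.5, 3.8, 3.2]
width: 0.0395
finger_force: 30.0
```

```bash
python3 st.py; python3 -c "
from h import *
for i in range(4):
    imaging.read_camera('top'); s=sense(); print(s['moment'].round(4), s['wrist_force'].round(2))"
```

```text
9.5333 [0.5913 0.1066 0.1386] yaw 2.1406 F [-4.46  3.81  3.21] M [0.638 0.736 0.111] 0.0395 30.000092089176178 q6 -2.02
[0.6436 0.6949 0.0231] [-3.75  3.12  4.25]
[ 0.6086  0.7109 -0.0976] [-4.06  3.54  3.96]
[ 0.6386  0.7232 -0.1006] [-4.55  3.86  3.86]
[ 0.661   0.7072 -0.1107] [-4.76  3.68  4.37]
```

Call:
step_arm([
  {"offset": [0, 0, -0.0063], "delta_rot": [0, 0, -0.5], "claw": 30},
  {"offset": [0, 0, -0.0125], "delta_rot": [0, 0, -1.0], "claw": 30},
  {"offset": [0, 0, -0.019], "delta_rot": [0, 0, -1.5], "claw": 30},
  {"offset": [0, 0, -0.022], "delta_rot": [0, 0, -1.75], "claw": 30},
  {"offset": [0, 0, -0.025], "delta_rot": [0, 0, -2.0], "claw": 30},
])

```text
time_s: 10.15
ee_pos: [0.5912, 0.1069, 0.1376]
orientation: [-0.0, -0.179, 0.984, 0.001]
wrist_force: [-5.2, 4.3, 4.0]
width: 0.0392
finger_force: 30.0
```

```bash
python3 st.py
```

```text
10.15 [0.5912 0.1069 0.1376] yaw 1.9314 F [-5.2   4.27  3.97] M [0.679 0.794 0.158] 0.0392 30.00021368265152 q6 -1.81
```

Call:
step_arm([
  {"offset": [0, 0, -0.003], "delta_rot": [0, 0, -0.25], "claw": 30},
  {"offset": [0, 0, -0.0063], "delta_rot": [0, 0, -0.5], "claw": 30},
  {"offset": [0, 0, -0.0094], "delta_rot": [0, 0, -0.75], "claw": 30},
  {"offset": [0, 0, -0.0125], "delta_rot": [0, 0, -1.0], "claw": 30},
])

```text
time_s: 10.48
ee_pos: [0.5911, 0.1071, 0.1371]
orientation: [-0.0, -0.128, 0.992, 0.001]
wrist_force: [-5.3, 4.9, 4.8]
width: 0.0396
finger_force: 30.0
```

```bash
python3 st.py
```

```text
10.4833 [0.5911 0.1071 0.1371] yaw 1.8269 F [-5.25  4.87  4.8 ] M [0.798 0.809 0.134] 0.0396 30.000188648700714 q6 -1.706
```

Call:
step_arm([
  {"offset": [0, 0, -0.0063], "delta_rot": [0, 0, -0.5], "claw": 30},
  {"offset": [0, 0, -0.0125], "delta_rot": [0, 0, -1.0], "claw": 30},
  {"offset": [0, 0, -0.019], "delta_rot": [0, 0, -1.5], "claw": 30},
  {"offset": [0, 0, -0.022], "delta_rot": [0, 0, -1.75], "claw": 30},
  {"offset": [0, 0, -0.025], "delta_rot": [0, 0, -2.0], "claw": 30},
])

```text
time_s: 10.9
ee_pos: [0.5911, 0.1074, 0.1361]
orientation: [-0.001, -0.023, 1.0, 0.001]
wrist_force: [-6.1, 5.6, 4.8]
width: 0.0393
finger_force: 30.0
```

```bash
python3 st.py
```

```text
10.9 [0.5911 0.1074 0.1361] yaw 1.6176 F [-6.07  5.59  4.82] M [0.988 0.863 0.079] 0.0393 30.000106394290924 q6 -1.496
```

Call:
step_arm([
  {"offset": [0, 0, -0.003], "delta_rot": [0, 0, -0.25], "claw": 30},
  {"offset": [0, 0, -0.0063], "delta_rot": [0, 0, -0.5], "claw": 30},
  {"offset": [0, 0, -0.0094], "delta_rot": [0, 0, -0.75], "claw": 30},
  {"offset": [0, 0, -0.0125], "delta_rot": [0, 0, -1.0], "claw": 30},
])

```text
time_s: 11.23
ee_pos: [0.5911, 0.1076, 0.1356]
orientation: [-0.001, 0.029, 1.0, 0.002]
wrist_force: [-4.0, 6.0, 2.8]
width: 0.039
finger_force: 30.0
```

```bash
python3 st.py
```

```text
11.2333 [0.5911 0.1076 0.1356] yaw 1.5131 F [-4.    5.98  2.82] M [1.034 0.834 0.096] 0.039 30.000012516975403 q6 -1.391
```

Call:
step_arm([
  {"offset": [-0.004, 0.008, -0.003], "delta_rot": [0, 0, -0.25], "claw": 30},
  {"offset": [-0.008, 0.016, -0.0063], "delta_rot": [0, 0, -0.5], "claw": 30},
  {"offset": [-0.012, 0.025, -0.0094], "delta_rot": [0, 0, -0.75], "claw": 30},
  {"offset": [-0.012, 0.025, -0.0125], "delta_rot": [0, 0, -1.0], "claw": 30},
  {"offset": [-0.012, 0.025, -0.0156], "delta_rot": [0, 0, -1.25], "claw": 30},
])

```text
time_s: 11.65
ee_pos: [0.5911, 0.1078, 0.135]
orientation: [-0.0, 0.094, 0.996, 0.001]
wrist_force: [-3.3, 4.0, 3.6]
width: 0.0397
finger_force: 30.0
```

```bash
python3 st.py
```

```text
11.65 [0.5911 0.1078 0.135 ] yaw 1.3816 F [-3.33  3.98  3.55] M [0.671 0.542 0.191] 0.0397 29.999969601631165 q6 -1.259
```

Call:
step_arm([
  {"offset": [0, 0, -0.003], "delta_rot": [0, 0, -0.25], "claw": 30},
  {"offset": [0, 0, -0.0063], "delta_rot": [0, 0, -0.5], "claw": 30},
  {"offset": [0, 0, -0.0094], "delta_rot": [0, 0, -0.75], "claw": 30},
  {"offset": [0, 0, -0.0125], "delta_rot": [0, 0, -1.0], "claw": 30},
])

```text
time_s: 11.98
ee_pos: [0.5911, 0.108, 0.1345]
orientation: [-0.0, 0.146, 0.989, 0.001]
wrist_force: [-3.0, 4.3, 2.9]
width: 0.04
finger_force: 30.0
```

```bash
python3 st.py; python3 - <<'E'
from h import *
u=imaging.read_camera("scene")
cv2.imwrite("pics/c5.png",cv2.resize(u[222:312,300:420],(800,600),interpolation=2))
E
```

```text
11.9833 [0.5911 0.108  0.1345] yaw 1.2769 F [-2.97  4.35  2.87] M [0.724 0.48  0.125] 0.04 30.00007152557373 q6 -1.154
```

View pics/c5.png

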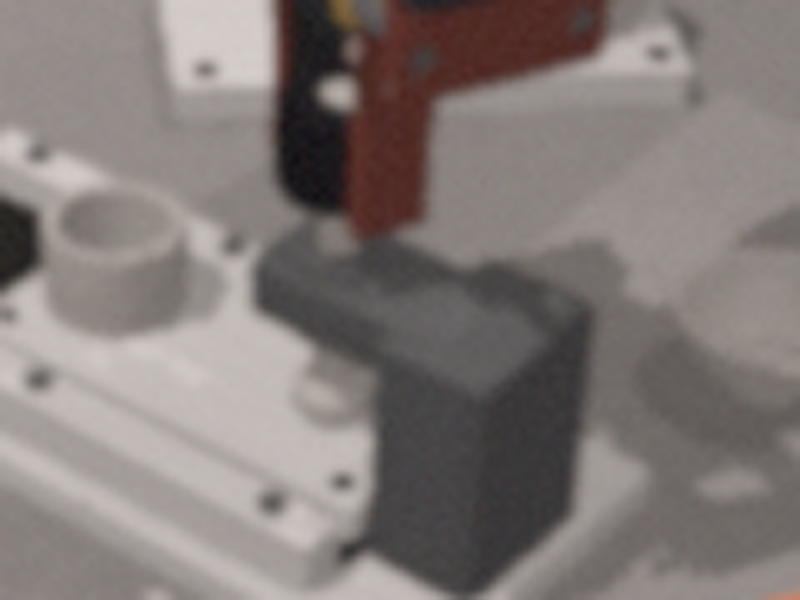

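Foot underside's front edge at crop (330,425) → scene px ≈(349.5,285.8), a little above the plate still. Estimate the remaining gap.

```bash
python3 - <<'E'
from h import *
o=np.array([.5912,.1075]);a=np.linspace(0,6.28,60)
for z in(.033,.035,.037,.040,.043):
    print(z,max(proj("scene",[o[0]+.013*np.cos(t),o[1]+.013*np.sin(t),z])[1] for t in a).round(2))
# knob underside front edge at crop (315,210) now; plate hole at crop (341,482)
print("knob now .118:",[max(proj("scene",[o[0]+.02*np.cos(t),o[1]+.02*np.sin(t),z])[1] for t in a).round(2) for z in(.114,.118)],222+210/6.667)
for z in(.034,.036): P=plane("scene",(300+341/6.667,222+482/6.667),z)[:2]-o; y=np.array([-.1282,.9917]);print("hole",P@[y[1],-y[0]],P@y)
for i in range(4): imaging.read_camera('top'); print(sense()['moment'].round(3),sense()['time_s'])
E
```

```text
0.033 286.38
0.035 285.62
0.037 284.85
0.04 283.7
0.043 282.54
knob now .118: [np.float64(255.98), np.float64(254.29)] 253.49842507874607
hole 0.03026854563615244 0.02655310514014431
hole 0.032284698699660185 0.02801109443276419
[ 0.742  0.553 -0.041] 12.0833
[ 0.756  0.397 -0.064] 12.1333
[ 0.704  0.461 -0.164] 12.1833
[ 0.763  0.464 -0.126] 12.2333
```

```bash
echo "print('eff',s['effort'][3:].round(4),'qd6',s['qd'][5].round(4))" >> st.py; python3 st.py; python3 - <<'E'
from h import *
for i in range(3): imaging.read_camera('top'); print(sense()['moment'].round(3),sense()['effort'].round(4))
E
```

```text
12.2333 [0.5911 0.108  0.1345] yaw 1.2778 F [-2.34  4.19  3.78] M [ 0.763  0.464 -0.126] 0.0397 30.000546276569366 q6 -1.155
eff [-1.6052 -0.7262 -0.1135] qd6 0.0002
[ 0.728  0.478 -0.089] [ -2.9913 -42.8833 -39.6433  -1.606   -0.7265  -0.1149]
[ 0.749  0.49  -0.08 ] [ -2.9955 -42.8833 -39.6435  -1.6063  -0.7264  -0.1149]
[ 0.755  0.482 -0.117] [ -2.9963 -42.8836 -39.6435  -1.6066  -0.7265  -0.1148]
```

Call:
step_arm([
  {"offset": [0, 0, -0.002], "delta_rot": [0, 0, -0.15], "claw": 30},
  {"offset": [0, 0, -0.004], "delta_rot": [0, 0, -0.3], "claw": 30},
  {"offset": [0, 0, -0.0055], "delta_rot": [0, 0, -0.45], "claw": 30},
])

```text
time_s: 12.63
ee_pos: [0.5912, 0.108, 0.1343]
orientation: [-0.0, 0.169, 0.986, 0.001]
wrist_force: [-2.9, 5.2, 3.2]
width: 0.0393
finger_force: 30.0
```

```bash
python3 st.py
```

```text
12.6333 [0.5912 0.108  0.1343] yaw 1.2304 F [-2.86  5.22  3.19] M [0.795 0.468 0.122] 0.0393 30.00030219554901 q6 -1.107
eff [-1.6436 -0.6643 -0.1215] qd6 0.1877
```

Call:
step_arm([
  {"offset": [0, 0, -0.002], "delta_rot": [0, 0, -0.15], "claw": 30},
  {"offset": [0, 0, -0.004], "delta_rot": [0, 0, -0.3], "claw": 30},
])

```text
time_s: 12.8
ee_pos: [0.5912, 0.1081, 0.1341]
orientation: [-0.0, 0.185, 0.983, 0.001]
wrist_force: [-3.1, 5.2, 3.1]
width: 0.0399
finger_force: 30.0
```

```bash
python3 st.py
```

```text
12.8 [0.5912 0.1081 0.1341] yaw 1.1991 F [-3.08  5.19  3.07] M [0.787 0.463 0.207] 0.0399 30.000172555446625 q6 -1.076
eff [-1.6833 -0.6441 -0.1195] qd6 0.1868
```

Call:
step_arm([
  {"offset": [0, 0, -0.002], "delta_rot": [0, 0, -0.15], "claw": 30},
  {"offset": [0, 0, -0.004], "delta_rot": [0, 0, -0.3], "claw": 30},
])

```text
time_s: 12.97
ee_pos: [0.5912, 0.1082, 0.134]
orientation: [-0.0, 0.2, 0.98, 0.001]
wrist_force: [-2.6, 4.7, 3.2]
width: 0.0395
finger_force: 30.0
```

```bash
python3 st.py
```

```text
12.9667 [0.5912 0.1082 0.134 ] yaw 1.1677 F [-2.58  4.68  3.24] M [0.833 0.446 0.157] 0.0395 30.000264644622803 q6 -1.045
eff [-1.723  -0.6137 -0.1194] qd6 0.1862
```

Call:
step_arm([
  {"offset": [0, 0, -0.002], "delta_rot": [0, 0, -0.15], "claw": 30},
  {"offset": [0, 0, -0.004], "delta_rot": [0, 0, -0.3], "claw": 30},
  {"offset": [0, 0, -0.0055], "delta_rot": [0, 0, -0.45], "claw": 30},
])

```text
time_s: 13.22
ee_pos: [0.5912, 0.1082, 0.1338]
orientation: [-0.0, 0.223, 0.975, 0.001]
wrist_force: [-2.4, 4.7, 2.8]
width: 0.0397
finger_force: 30.0
```

```bash
python3 st.py
```

```text
13.2167 [0.5912 0.1082 0.1338] yaw 1.1206 F [-2.4   4.71  2.79] M [0.849 0.422 0.131] 0.0397 30.000173449516296 q6 -0.997
eff [-1.7819 -0.5438 -0.1184] qd6 0.1867
```

Call:
step_arm([
  {"offset": [0, 0, -0.002], "delta_rot": [0, 0, -0.15], "claw": 30},
  {"offset": [0, 0, -0.004], "delta_rot": [0, 0, -0.3], "claw": 30},
  {"offset": [0, 0, -0.0055], "delta_rot": [0, 0, -0.45], "claw": 30},
])

```text
time_s: 13.47
ee_pos: [0.5912, 0.1083, 0.1335]
orientation: [-0.0, 0.246, 0.969, 0.001]
wrist_force: [-2.5, 6.4, 3.5]
width: 0.0397
finger_force: 30.0
```

```bash
python3 st.py
```

```text
13.4667 [0.5912 0.1083 0.1335] yaw 1.0736 F [-2.47  6.4   3.48] M [0.839 0.377 0.122] 0.0397 30.000198483467102 q6 -0.95
eff [-1.8391 -0.4789 -0.1179] qd6 0.1871
```

Call:
step_arm([
  {"offset": [0, 0, -0.002], "delta_rot": [0, 0, -0.15], "claw": 30},
  {"offset": [0, 0, -0.004], "delta_rot": [0, 0, -0.3], "claw": 30},
  {"offset": [0, 0, -0.0055], "delta_rot": [0, 0, -0.45], "claw": 30},
])

```text
time_s: 13.72
ee_pos: [0.5913, 0.1084, 0.1333]
orientation: [-0.0, 0.269, 0.963, 0.001]
wrist_force: [-1.8, 4.7, 2.7]
width: 0.0396
finger_force: 30.0
```

```bash
python3 st.py
```

```text
13.7167 [0.5913 0.1084 0.1333] yaw 1.0265 F [-1.83  4.68  2.7 ] M [0.875 0.33  0.116] 0.0396 30.000221729278564 q6 -0.903
eff [-1.8944 -0.4102 -0.1174] qd6 0.1875
```

Call:
step_arm([
  {"offset": [0, 0, -0.002], "delta_rot": [0, 0, -0.15], "claw": 30},
  {"offset": [0, 0, -0.004], "delta_rot": [0, 0, -0.3], "claw": 30},
  {"offset": [0, 0, -0.0055], "delta_rot": [0, 0, -0.45], "claw": 30},
])

```text
time_s: 13.97
ee_pos: [0.5913, 0.1084, 0.1331]
orientation: [-0.0, 0.291, 0.957, 0.001]
wrist_force: [-2.3, 6.3, 2.2]
width: 0.0393
finger_force: 30.0
```

```bash
python3 st.py
```

```text
13.9667 [0.5913 0.1084 0.1331] yaw 0.9794 F [-2.25  6.32  2.24] M [0.896 0.324 0.144] 0.0393 30.000084042549133 q6 -0.856
eff [-1.9478 -0.3379 -0.1166] qd6 0.1868
```

Call:
step_arm([
  {"offset": [-0.004, 0.01, -0.002], "delta_rot": [0, 0, -0.15], "claw": 30},
  {"offset": [-0.008, 0.02, -0.004], "delta_rot": [0, 0, -0.3], "claw": 30},
  {"offset": [-0.008, 0.025, -0.0055], "delta_rot": [0, 0, -0.45], "claw": 30},
])

```text
time_s: 14.22
ee_pos: [0.5914, 0.1085, 0.1328]
orientation: [0.0, 0.314, 0.949, 0.001]
wrist_force: [-1.1, 5.6, 4.5]
width: 0.0396
finger_force: 30.0
```

```bash
python3 st.py
```

```text
14.2167 [0.5914 0.1085 0.1328] yaw 0.931 F [-1.06  5.57  4.5 ] M [0.786 0.144 0.123] 0.0396 30.000311136245728 q6 -0.807
eff [-1.6001  0.0021 -0.1304] qd6 0.1929
```

Call:
step_arm([
  {"offset": [0, 0, -0.002], "delta_rot": [0, 0, -0.15], "claw": 30},
  {"offset": [0, 0, -0.004], "delta_rot": [0, 0, -0.3], "claw": 30},
  {"offset": [0, 0, -0.0055], "delta_rot": [0, 0, -0.45], "claw": 30},
])

```text
time_s: 14.47
ee_pos: [0.5914, 0.1085, 0.1326]
orientation: [0.0, 0.337, 0.942, 0.001]
wrist_force: [-0.5, 6.6, 4.2]
width: 0.0393
finger_force: 30.0
```

```bash
python3 st.py
```

```text
14.4667 [0.5914 0.1085 0.1326] yaw 0.8837 F [-0.52  6.63  4.17] M [0.986 0.062 0.103] 0.0393 30.00041663646698 q6 -0.76
eff [-1.9793  0.1054 -0.1215] qd6 0.1881
```

Call:
step_arm([
  {"offset": [0, 0, -0.002], "delta_rot": [0, 0, -0.15], "claw": 30},
  {"offset": [0, 0, -0.004], "delta_rot": [0, 0, -0.3], "claw": 30},
  {"offset": [0, 0, -0.0055], "delta_rot": [0, 0, -0.45], "claw": 30},
])

```text
time_s: 14.72
ee_pos: [0.5914, 0.1086, 0.1324]
orientation: [0.0, 0.359, 0.933, 0.001]
wrist_force: [-0.0, 6.2, 3.0]
width: 0.0396
finger_force: 30.0
```

```bash
python3 st.py
```

```text
14.7167 [0.5914 0.1086 0.1324] yaw 0.8367 F [-0.03  6.23  2.97] M [1.01  0.102 0.183] 0.0396 30.00043272972107 q6 -0.712
eff [-2.0279  0.1871 -0.1209] qd6 0.1854
```

Call:
step_arm([
  {"offset": [0, 0, -0.002], "delta_rot": [0, 0, -0.15], "claw": 30},
  {"offset": [0, 0, -0.004], "delta_rot": [0, 0, -0.3], "claw": 30},
  {"offset": [0, 0, -0.0055], "delta_rot": [0, 0, -0.45], "claw": 30},
])

```text
time_s: 14.97
ee_pos: [0.5915, 0.1086, 0.1322]
orientation: [0.0, 0.381, 0.925, 0.001]
wrist_force: [-0.2, 6.7, 2.9]
width: 0.0397
finger_force: 30.0
```

```bash
python3 st.py
```

```text
14.9667 [0.5915 0.1086 0.1322] yaw 0.7895 F [-0.17  6.69  2.9 ] M [0.984 0.035 0.159] 0.0397 30.000270009040833 q6 -0.665
eff [-2.0714  0.2722 -0.1201] qd6 0.1861
```

Call:
step_arm([
  {"offset": [0, 0, -0.002], "delta_rot": [0, 0, -0.15], "claw": 30},
  {"offset": [0, 0, -0.004], "delta_rot": [0, 0, -0.3], "claw": 30},
  {"offset": [0, 0, -0.0055], "delta_rot": [0, 0, -0.45], "claw": 30},
])

```text
time_s: 15.22
ee_pos: [0.5916, 0.1087, 0.1319]
orientation: [0.0, 0.402, 0.915, 0.001]
wrist_force: [0.2, 5.8, 3.7]
width: 0.0396
finger_force: 30.0
```

```bash
python3 st.py
```

```text
15.2167 [0.5916 0.1087 0.1319] yaw 0.7424 F [0.23 5.82 3.7 ] M [1.013 0.034 0.108] 0.0396 30.000370144844055 q6 -0.618
eff [-2.1119  0.3601 -0.1194] qd6 0.1879
```

Call:
step_arm([
  {"offset": [0, 0, -0.002], "delta_rot": [0, 0, -0.15], "claw": 30},
  {"offset": [0, 0, -0.004], "delta_rot": [0, 0, -0.3], "claw": 30},
  {"offset": [0, 0, -0.0055], "delta_rot": [0, 0, -0.45], "claw": 30},
])

```text
time_s: 15.47
ee_pos: [0.5916, 0.1088, 0.1317]
orientation: [0.0, 0.424, 0.906, 0.001]
wrist_force: [0.5, 5.7, 3.7]
width: 0.0393
finger_force: 30.0
```

```bash
python3 st.py
```

```text
15.4667 [0.5916 0.1088 0.1317] yaw 0.6953 F [0.45 5.72 3.67] M [ 1.092 -0.041  0.154] 0.0393 30.000313818454742 q6 -0.571
eff [-2.1497  0.4505 -0.1185] qd6 0.1866
```

Call:
step_arm([
  {"offset": [0, 0, -0.002], "delta_rot": [0, 0, -0.15], "claw": 30},
  {"offset": [0, 0, -0.004], "delta_rot": [0, 0, -0.3], "claw": 30},
  {"offset": [0, 0, -0.0055], "delta_rot": [0, 0, -0.45], "claw": 30},
])

```text
time_s: 15.72
ee_pos: [0.5917, 0.1088, 0.1315]
orientation: [0.0, 0.445, 0.895, 0.001]
wrist_force: [1.0, 6.5, 2.1]
width: 0.0399
finger_force: 30.0
```

```bash
python3 st.py
```

```text
15.7167 [0.5917 0.1088 0.1315] yaw 0.6482 F [0.99 6.48 2.07] M [ 1.111 -0.045  0.125] 0.0399 30.000303983688354 q6 -0.524
eff [-2.1852  0.5432 -0.1178] qd6 0.1875
```

Call:
step_arm([
  {"offset": [0, 0, -0.002], "delta_rot": [0, 0, -0.15], "claw": 30},
  {"offset": [0, 0, -0.004], "delta_rot": [0, 0, -0.3], "claw": 30},
  {"offset": [0, 0, -0.0055], "delta_rot": [0, 0, -0.45], "claw": 30},
])

```text
time_s: 15.97
ee_pos: [0.5917, 0.1088, 0.1312]
orientation: [0.0, 0.466, 0.885, 0.002]
wrist_force: [0.5, 7.5, 3.9]
width: 0.0398
finger_force: 30.0
```

```bash
python3 st.py
```

```text
15.9667 [0.5917 0.1088 0.1312] yaw 0.6011 F [0.5  7.53 3.95] M [ 1.075 -0.095  0.123] 0.0398 30.00024139881134 q6 -0.477
eff [-2.2182  0.6383 -0.117 ] qd6 0.1872
```

Call:
step_arm([
  {"offset": [0, 0, -0.002], "delta_rot": [0, 0, -0.15], "claw": 30},
  {"offset": [0, 0, -0.004], "delta_rot": [0, 0, -0.3], "claw": 30},
  {"offset": [0, 0, -0.0055], "delta_rot": [0, 0, -0.45], "claw": 30},
])

```text
time_s: 16.22
ee_pos: [0.5918, 0.1089, 0.1311]
orientation: [0.0, 0.487, 0.874, 0.002]
wrist_force: [2.1, 8.2, 3.5]
width: 0.0397
finger_force: 30.0
```

```bash
python3 st.py
```

```text
16.2167 [0.5918 0.1089 0.1311] yaw 0.554 F [2.11 8.17 3.51] M [ 1.121 -0.161  0.126] 0.0397 30.000264644622803 q6 -0.43
eff [-2.2483  0.7356 -0.1162] qd6 0.1877
```

Call:
step_arm([
  {"offset": [0, 0, -0.002], "delta_rot": [0, 0, -0.15], "claw": 30},
  {"offset": [0, 0, -0.004], "delta_rot": [0, 0, -0.3], "claw": 30},
  {"offset": [0, 0, -0.0055], "delta_rot": [0, 0, -0.45], "claw": 30},
])

```text
time_s: 16.47
ee_pos: [0.5919, 0.1089, 0.1308]
orientation: [0.0, 0.507, 0.862, 0.002]
wrist_force: [2.3, 7.5, 3.6]
width: 0.0393
finger_force: 30.0
```

```bash
python3 st.py
```

```text
16.4667 [0.5919 0.1089 0.1308] yaw 0.5069 F [2.31 7.5  3.63] M [ 1.171 -0.158  0.142] 0.0393 30.000275373458862 q6 -0.382
eff [-2.2753  0.8345 -0.1154] qd6 0.1867
```

Call:
step_arm([
  {"offset": [0.01, 0.008, -0.002], "delta_rot": [0, 0, -0.15], "claw": 30},
  {"offset": [0.02, 0.015, -0.004], "delta_rot": [0, 0, -0.3], "claw": 30},
  {"offset": [0.02, 0.015, -0.0055], "delta_rot": [0, 0, -0.45], "claw": 30},
])

```text
time_s: 16.72
ee_pos: [0.592, 0.109, 0.1306]
orientation: [-0.0, 0.528, 0.85, 0.001]
wrist_force: [-0.8, 5.6, 5.0]
width: 0.0397
finger_force: 30.0
```

```bash
python3 st.py
```

```text
16.7167 [0.592  0.109  0.1306] yaw 0.4595 F [-0.82  5.64  4.99] M [0.827 0.291 0.182] 0.0397 30.000426471233368 q6 -0.335
eff [-1.7927 -0.2874 -0.1153] qd6 0.1873
```

Call:
step_arm([
  {"offset": [0, 0, -0.002], "delta_rot": [0, 0, -0.15], "claw": 30},
  {"offset": [0, 0, -0.004], "delta_rot": [0, 0, -0.3], "claw": 30},
  {"offset": [0.002, 0, -0.0055], "delta_rot": [0, 0, -0.45], "claw": 30},
])

```text
time_s: 16.97
ee_pos: [0.5921, 0.109, 0.1304]
orientation: [-0.0, 0.547, 0.837, 0.001]
wrist_force: [-1.8, 5.3, 3.4]
width: 0.0396
finger_force: 30.0
```

```bash
python3 st.py
```

```text
16.9667 [0.5921 0.109  0.1304] yaw 0.4124 F [-1.83  5.3   3.36] M [0.85  0.315 0.158] 0.0396 30.000435411930084 q6 -0.287
eff [-1.8439 -0.3446 -0.1126] qd6 0.1873
```

Call:
step_arm([
  {"offset": [0, 0, -0.002], "delta_rot": [0, 0, -0.15], "claw": 30},
  {"offset": [0, 0, -0.004], "delta_rot": [0, 0, -0.3], "claw": 30},
  {"offset": [0.002, 0, -0.0055], "delta_rot": [0, 0, -0.45], "claw": 30},
])

```text
time_s: 17.22
ee_pos: [0.5921, 0.1091, 0.1301]
orientation: [-0.0, 0.567, 0.824, 0.001]
wrist_force: [-1.6, 6.1, 3.8]
width: 0.0395
finger_force: 30.0
```

```bash
python3 st.py
```

```text
17.2167 [0.5921 0.1091 0.1301] yaw 0.3653 F [-1.57  6.07  3.8 ] M [0.821 0.381 0.125] 0.0395 30.00043272972107 q6 -0.24
eff [-1.8678 -0.3526 -0.105 ] qd6 0.1864
```

Call:
step_arm([
  {"offset": [0, 0, -0.002], "delta_rot": [0, 0, -0.15], "claw": 30},
  {"offset": [0, 0, -0.004], "delta_rot": [0, 0, -0.3], "claw": 30},
  {"offset": [0.002, 0, -0.0055], "delta_rot": [0, 0, -0.45], "claw": 30},
])

```text
time_s: 17.47
ee_pos: [0.5922, 0.1091, 0.1299]
orientation: [-0.0, 0.586, 0.81, 0.001]
wrist_force: [-2.1, 6.6, 4.2]
width: 0.0397
finger_force: 30.0
```

```bash
python3 st.py
```

```text
17.4667 [0.5922 0.1091 0.1299] yaw 0.3182 F [-2.09  6.56  4.22] M [0.843 0.355 0.167] 0.0397 30.000430047512054 q6 -0.193
eff [-1.8882 -0.3606 -0.0973] qd6 0.1867
```

Call:
step_arm([
  {"offset": [0, 0, -0.002], "delta_rot": [0, 0, -0.15], "claw": 30},
  {"offset": [0, 0, -0.004], "delta_rot": [0, 0, -0.3], "claw": 30},
  {"offset": [0.002, 0, -0.0055], "delta_rot": [0, 0, -0.45], "claw": 30},
])

```text
time_s: 17.72
ee_pos: [0.5923, 0.1091, 0.1297]
orientation: [-0.0, 0.605, 0.796, 0.001]
wrist_force: [-1.8, 5.6, 3.3]
width: 0.0395
finger_force: 30.0
```

```bash
python3 st.py
```

```text
17.7167 [0.5923 0.1091 0.1297] yaw 0.2711 F [-1.84  5.63  3.35] M [0.864 0.371 0.176] 0.0395 30.00041753053665 q6 -0.146
eff [-1.905  -0.368  -0.0896] qd6 0.1862
```

Effort of joint 6 shows a clear kink: first touch at yaw ≈0.425, slope ≈ 34 N/rad. Go to yaw ≈ −0.015 (about 15 N), in two checked parts.

Call:
step_arm([
  {"offset": [0, 0, -0.002], "delta_rot": [0, 0, -0.15], "claw": 30},
  {"offset": [0, 0, -0.004], "delta_rot": [0, 0, -0.3], "claw": 30},
  {"offset": [0.002, 0, -0.0055], "delta_rot": [0, 0, -0.45], "claw": 30},
  {"offset": [0.002, 0, -0.0075], "delta_rot": [0, 0, -0.6], "claw": 30},
  {"offset": [0.004, 0, -0.0095], "delta_rot": [0, 0, -0.75], "claw": 30},
  {"offset": [0.004, 0, -0.011], "delta_rot": [0, 0, -0.9], "claw": 30},
])

```text
time_s: 18.22
ee_pos: [0.5924, 0.1091, 0.1293]
orientation: [-0.0, 0.642, 0.767, 0.001]
wrist_force: [-1.1, 5.7, 5.2]
width: 0.0395
finger_force: 30.0
```

```bash
python3 st.py
```

```text
18.2167 [0.5924 0.1091 0.1293] yaw 0.1769 F [-1.07  5.66  5.24] M [0.883 0.359 0.171] 0.0395 30.000514090061188 q6 -0.052
eff [-1.9222 -0.3092 -0.0743] qd6 0.1871
```

Call:
step_arm([
  {"offset": [0, 0, -0.002], "delta_rot": [0, 0, -0.15], "claw": 30},
  {"offset": [0, 0, -0.004], "delta_rot": [0, 0, -0.3], "claw": 30},
  {"offset": [0.002, 0, -0.0055], "delta_rot": [0, 0, -0.45], "claw": 30},
  {"offset": [0.002, 0, -0.0075], "delta_rot": [0, 0, -0.6], "claw": 30},
  {"offset": [0.004, 0, -0.0095], "delta_rot": [0, 0, -0.75], "claw": 30},
  {"offset": [0.004, 0, -0.011], "delta_rot": [0, 0, -0.9], "claw": 30},
])

```text
time_s: 18.72
ee_pos: [0.5926, 0.1092, 0.1288]
orientation: [-0.0, 0.677, 0.736, 0.001]
wrist_force: [-1.2, 5.8, 5.2]
width: 0.0395
finger_force: 30.0
```

```bash
python3 st.py
```

```text
18.7167 [0.5926 0.1092 0.1288] yaw 0.0827 F [-1.19  5.78  5.21] M [0.9   0.375 0.209] 0.0395 30.000464916229248 q6 0.042
eff [-1.9343 -0.3224 -0.059 ] qd6 0.1862
```

Call:
step_arm([
  {"offset": [0, 0, -0.002], "delta_rot": [0, 0, -0.15], "claw": 30},
  {"offset": [0, 0, -0.004], "delta_rot": [0, 0, -0.3], "claw": 30},
  {"offset": [0.002, 0, -0.0055], "delta_rot": [0, 0, -0.45], "claw": 30},
  {"offset": [0.002, 0, -0.0075], "delta_rot": [0, 0, -0.6], "claw": 30},
  {"offset": [0.004, 0, -0.0095], "delta_rot": [0, 0, -0.75], "claw": 30},
  {"offset": [0.004, 0, -0.012], "delta_rot": [0, 0, -0.95], "claw": 30},
])

```text
time_s: 19.22
ee_pos: [0.5928, 0.1092, 0.1284]
orientation: [-0.0, 0.713, 0.701, 0.001]
wrist_force: [-2.2, 5.7, 3.4]
width: 0.0397
finger_force: 30.0
```

```bash
python3 st.py
```

```text
19.2167 [0.5928 0.1092 0.1284] yaw -0.0167 F [-2.2   5.72  3.39] M [0.931 0.389 0.191] 0.0397 30.000331699848175 q6 0.142
eff [-1.9308 -0.3329 -0.1953] qd6 0.2573
```

Call:
step_arm([
  {"offset": [0, 0, 0], "delta_rot": [0, 0, 0], "claw": 30},
  {"offset": [0, 0, 0], "delta_rot": [0, 0, 0], "claw": 30},
])

```text
time_s: 19.38
ee_pos: [0.5927, 0.1091, 0.1284]
orientation: [-0.0, 0.713, 0.701, 0.001]
wrist_force: [-1.8, 6.0, 5.0]
width: 0.0398
finger_force: 30.0
```

```bash
python3 st.py
```

```text
19.3833 [0.5927 0.1091 0.1284] yaw -0.0165 F [-1.81  6.03  4.96] M [0.919 0.373 0.023] 0.0398 30.000792145729065 q6 0.141
eff [-1.9714 -0.3598  0.0411] qd6 -0.0026
```

Call:
step_arm([
  {"offset": [0, 0, 0], "delta_rot": [0, 0, 0], "claw": 75},
  {"offset": [0, 0, 0], "delta_rot": [0, 0, 0], "claw": 75},
  {"offset": [0, 0, 0], "delta_rot": [0, 0, 0], "claw": 75},
  {"offset": [0, 0, 0], "delta_rot": [0, 0, 0], "claw": 75},
  {"offset": [0, 0, 0.3], "delta_rot": [0, 0, 0], "claw": 75},
  {"offset": [0, 0, 1], "delta_rot": [0, 0, 0], "claw": 75},
  {"offset": [0, 0, 2], "delta_rot": [0, 0, 0], "claw": 75},
  {"offset": [0, 0, 3], "delta_rot": [0, 0, 0], "claw": 75},
  {"offset": [0, 0, 3], "delta_rot": [0, 0, 0], "claw": 75},
])

```text
time_s: 20.13
ee_pos: [0.5946, 0.1082, 0.2589]
orientation: [0.005, 0.713, 0.701, 0.006]
wrist_force: [1.0, 0.2, 1.6]
width: 0.0751
finger_force: 0.0
```

```bash
python3 st.py; python3 - <<'E'
from h import *
u=imaging.read_camera("scene")
cv2.imwrite("pics/c6.png",cv2.resize(u[190:350,210:450],(800,533),interpolation=2))
E
```

```text
20.1333 [0.5946 0.1082 0.2589] yaw -0.0168 F [1.03 0.23 1.59] M [-0.033  0.049 -0.009] 0.0751 0.0 q6 0.141
eff [ 0.0389  0.7751 -0.0022] qd6 0.0011
```

View pics/c6.png

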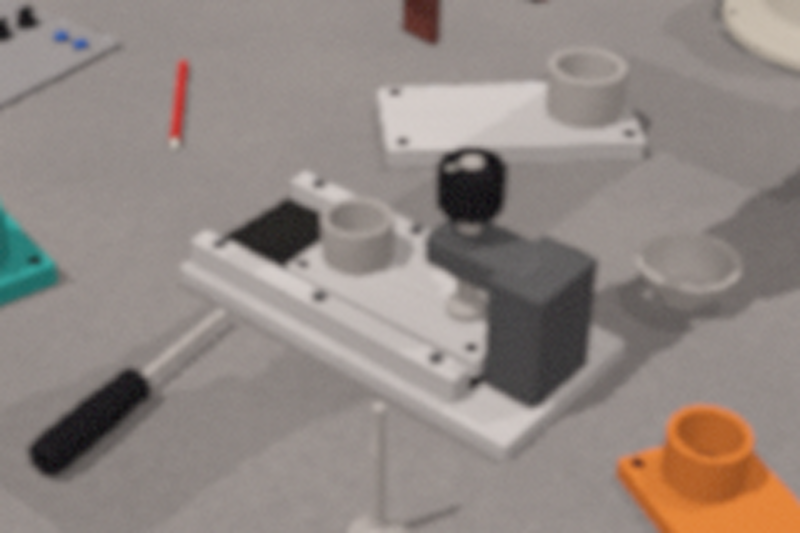

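The foot now sits on the plate (crop 465,305), the plate is home at the column (475,375), the knob is free, and the bystanders are untouched.

```bash
python3 -c "
from cell import job; print(job.job_done())"
```

```text
the job is handed in; nothing more can be done
None
```

I slid the plate home against the column, turned the knob down until the foot held it with an estimated 15 N, and let go of everything; the job was handed in at about 20 s of the 70 s allowed. The force comes from the screw's travel past first touch and the change in turning moment, not a direct measurement.

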